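# Press the pointed gauge plate into its foam tray

### The arm

A 7-joint arm with a two-finger parallel gripper is mounted at the origin on a cart in front of the work surface, level with it; the furniture and walls round the work are solid. World frame = base frame: x ahead of the robot, y to its left, z up, the work surface at z = 0. Lengths are in m, angles in rad, forces in N, time in s.
With the tool pointing down it reaches from about 0.425 to 0.925 m from the base axis. Payload 6.8 kg.
Tool frame: the origin (TCP) lies midway between the tips of the shut fingers; the grasp point (between the pads) lies 19 mm behind it; z points along the fingers, y is the line along which they close (so a half turn about z gives the same grasp; the last joint's range is limited). The gripper opens to 85 mm and grips with 20 to 120 N. Pads are 22 mm wide; open, the fingers measure 114 mm over their backs; the gripper's body (76 mm by 85 mm) begins 54 mm behind the grasp point. The pads swing forward as they close: fully open they stand 13 mm farther back than shut.
Start: joints at [-1.409, 0.477, 0.022, 1.555, -0.011, 1.109, -0.083], TCP at [0.18, 0.651, 0.231] pointing down, gripper open.
Joint ranges: [-2.96, 2.96], [-0.34, 2.1], [-1.41, 1.46], [0.24, 2.44], [-1.37, 4.51], [0.17, 1.92], [-2.96, 2.96]. Speed limits (rad/s): [2.39, 2.39, 3.14, 3.14, 3.14, 3.14, 3.14].

### API

Orientations are given as a unit quaternion [w, x, y, z].
In Python, from station import bot, imaging gives the robot as it stands.
- The arm moves only by the tool move_arm, never from a script. Its argument "commands" is a list that holds one entry, the list of rows, each a list of 7 numbers: the shift along the tool's x, y, z in m, then the turn, a rotation vector about the tool's x, y, z in degrees, then the finger opening in m, from 0 to 0.0854. In form: [[[x, y, z, rx, ry, rz, grip], ...]]. A call has 1 to 20 rows; each row shifts and turns the commanded pose from where the row before left it, along the tool's axes as they then stand; what a row does not reach is not made up. A row lasts 1/8 s, in which the tool goes at most 62.5 mm and 10.7 degrees, less where a joint would pass 70% of its speed; a pose out of reach is approached as far as the arm can. A call is refused whole if a number of a shift passes 0.0625 or a number of a turn 10.7, either way. A call with a gripper value outside its range is refused whole. The fingers move at their own pace and stop on an object; "squeeze" is the grip in N (left out, the last holds). Time passes only in rows, so rows that do not move let the fingers close. It gives the time, the measured TCP pose, the force, the opening and the grip force at its end, in the units of the state.
- bot.get_obs(): the state, without advancing time (a new reading comes with each control period).
- imaging.read_camera(name): name is "scene" or "top" or "wrist"; returns the picture (420x560x3 uint8, red, green, blue); there is no depth.
- imaging.calibration(name): a dict with "intrinsics" (3x3 intrinsics, pixels), "k1" (the pictures are not rectified: a ray, as slopes to the right and down, at radius r is drawn at 1 + k1 r^2 times it, then the intrinsics apply), "extrinsics" (4x4, takes a point from camera to world coordinates); the wrist camera has in their place "mount" (4x4, takes a point from camera to tool coordinates, whose origin is the TCP and whose axes are the flange's). Camera axes: x right, y down, z forward; pixel columns grow to the right and rows downward; lengths in m; the calibration is good to about 2 mm. A picture is of the moment at which its call begins: read the wrist's pose just before it. calibration takes no time and is no camera call.
- bot.hand_in(): hands the job in; it is judged then, once.
The state is a dict: "t": time; "q": joint angles; "joint_vel": joint speeds; "joint_torque": joint torques, N m; "eef_pos": TCP position; "tool_rot": TCP orientation; "contact_force": force on the tool from outside, world axes, zero at the start; "torque": the same for the moment, N m; "gripper_width": opening from 0.0 (shut) to 1.0 (fully open); "grasp_force": force on a finger pad.
Only numpy, scipy, OpenCV 4.12 (cv2) and the standard library are available. Lean on these libraries where they do the work, as an engineer would, in place of code of your own. Each camera call takes 0.05 s, during which the arm holds its last target. There are 200 camera calls.

### The job

Take the pointed aluminium gauge plate out of the slotted rack, lay it down flat on the bench and let go, then take it again by its long sides and press it, point first into the pointed end, into the matching cutout of the foam tray until it is fully home and flush with the foam all round. Leave the other two plates standing in the rack and do not disturb the steel block on the bench.

Things in the scene. Friction and masses are not known exactly. Their poses are not given: they have to be found in the camera images.
- gauge: bright aluminium pointed plate like a blunt arrow: 86 mm long (64 straight, then a 90 degree point of 22), 44 wide, 22 thick, 0.18 kg, two dark dots on each face; either face may end up on top. Origin at mid length, width and thickness (centre of mass 7 mm behind); x to the tip, y across the width, z through the thickness. Starts on a long edge in the rack, y up, origin 28 mm over the bench
- gauge_nose (a point): tip of the plate's point at mid thickness, 43 mm along x from the plate's origin. Put on the bench on its long edge the plate stays standing, 44 mm high; a sideways push near its top edge tips it over onto its face, and then its origin is 11 mm over the bench
- rack: pale wooden rack, fixed: 70 mm (x) by 165 mm (y) by 20 mm high, origin at the centre of its underside; three slots along its x axis, 55 mm apart in y, 24.4 mm wide, open at both ends, floor 6 mm over the bench. One plate stands in each slot, in any order, tops 50 mm over the bench; the point is toward +x. The bench between rack and tray is free
- tray: blue-rimmed tray with dark grey firm foam, fixed: 148 mm (x) by 168 mm (y), foam top 30 mm over the bench, origin at the centre of its underside. Nearer its -y side a small steel plate is already seated; nearer +y is the empty pointed cutout, 22 mm deep, floor 8 mm over the bench, 1 mm wider than the plate on every side, with a 3 mm chamfer at the mouth and a thumb notch at the blunt end
- pocket (a point): where the plate's origin must be when home: 19 mm over the bench, in the cutout; x along the cutout to its point, z up. Two springy ribs on each long side grip the plate: laid in loosely it stops 8 to 12 mm proud and must be pressed down: at 8 to 20 N it gives suddenly; press until it stands on the cutout's floor, its top level with the foam
- pocket_nose (a point): where the tip of the gauge plate must be when it is home, 43 mm along x from point pocket
- dark_plate: dark steel plate with square ends, 78 x 44 x 22 mm, standing on a long edge in the rack; stays there. Origin at its middle
- red_plate: red plate with square ends, 78 x 44 x 22 mm, standing on a long edge in the rack; stays there. Origin at its middle
- steel_block: small grey steel block with two holes, 35 x 60 x 22 mm, loose on the bench; to be left alone. Origin at the centre of its underside
Not all that is in view belongs to the job. What is shaped like the gauge but blue is not meant.

How it is judged:
By the outcome, as a careful person would: the job done as asked, in the order asked, and still so for the second after the job is handed in, with the robot touching nothing.
It also fails if it takes over 62 s, if anything falls off the work surface, if the arm or the gripper's body presses on something with over 40 N, if the wrist force passes 120 N, or if a joint passes its speed limit or range.

## Working session

There is one attempt and no reset: what is moved stays moved. The work goes in short steps, Python scripts to look and compute and a tool call to move; the robot and the scene stay as the last step left them, time stands still between calls to the robot, and variables do not carry over. Pictures are saved under pics/ and viewed, at most 10 in all, crops included, and the job is handed in when it is done.

Besides the shell and the picture viewer there is one more tool, called as name([rows], argument=value, ...), one row to a line, values as JSON. move_arm: Moves the arm, as the interface text tells. Its arguments: {"type":"object","properties":{"commands":{"type":"array","items":{"type":"array","items":{"type":"array","items":{"type":"number"}}}},"squeeze":{"type":"number"}},"required":["commands"]}

```bash
ls; mkdir -p pics; python3 - <<'E'
from station import bot, imaging
import cv2
o=bot.get_obs(); print({k:o[k] for k in ("t","eef_pos","tool_rot","contact_force","gripper_width")})
for n in ("top","scene"):
    cv2.imwrite(f"pics/{n}0.png",imaging.read_camera(n)[:,:,::-1])
for n in ("top","scene","wrist"): print(n,imaging.calibration(n))
E
```

```text
pics
{'t': 0.0, 'eef_pos': array([0.17976384, 0.64999709, 0.23028908]), 'tool_rot': array([-5.52980927e-05,  1.34478159e-01,  9.90916114e-01, -9.36416202e-04]), 'contact_force': array([ 0.43727553,  0.20380759, -0.23814386]), 'gripper_width': 1.0003061420468322}
top {'intrinsics': array([[483.75316568,   0.        , 278.34803227],
       [  0.        , 483.75316568, 206.29260981],
       [  0.        ,   0.        ,   1.        ]]), 'k1': -0.031145340093998736, 'extrinsics': array([[-0.00303568, -0.98267509,  0.18531179,  0.31873674],
       [-0.99990891,  0.00541999,  0.01236127,  0.01717825],
       [-0.0131515 , -0.18525738, -0.98260203,  1.2125235 ],
       [ 0.        ,  0.        ,  0.        ,  1.        ]])}
scene {'intrinsics': array([[529.25170324,   0.        , 282.23038831],
       [  0.        , 529.25170324, 205.37953156],
       [  0.        ,   0.        ,   1.        ]]), 'k1': 0.01210801504391302, 'extrinsics': array([[ 0.90365175, -0.23360525,  0.35894583,  0.08311999],
       [-0.42822673, -0.50450559,  0.74973061, -0.88026078],
       [ 0.00594917, -0.83120557, -0.55593337,  0.75377551],
       [ 0.        ,  0.        ,  0.        ,  1.        ]])}
wrist {'intrinsics': array([[300.9924973 ,   0.        , 278.28346117],
       [  0.        , 300.9924973 , 207.62168553],
       [  0.        ,   0.        ,   1.        ]]), 'k1': -0.06571668855458496, 'mount': array([[-3.84972313e-05, -9.46940852e-01, -3.21407873e-01,
         8.22520835e-02],
       [ 9.99998735e-01,  4.74692551e-04, -1.51832918e-03,
        -6.56545348e-04],
       [ 1.59033785e-03, -3.21407525e-01,  9.46939636e-01,
        -1.43126006e-01],
       [ 0.00000000e+00,  0.00000000e+00,  0.00000000e+00,
         1.00000000e+00]])}
```

View pics/top0.png

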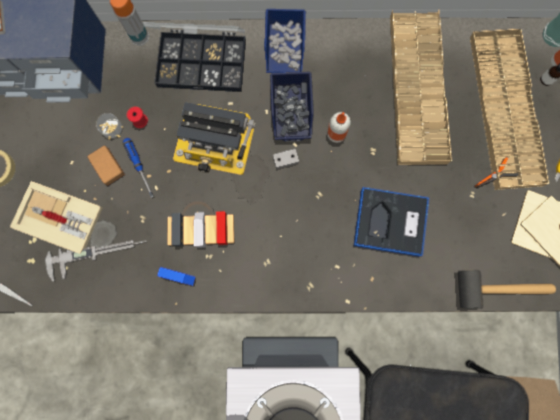

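View pics/scene0.png

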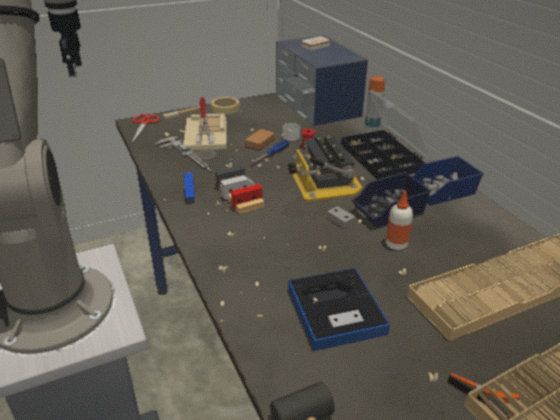

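The top view shows the rack at about (200,229), with the dark, aluminium and red plates from left to right. The tray is at (391,222), with its cutout pointing up at about (379,220), and the steel block is at (286,158). I'll zoom in on the rack and tray next.

```bash
cat > h.py <<'E'
import numpy as np, cv2
from scipy.spatial.transform import Rotation as R
from station import bot, imaging
def pose(o):
    q=o["tool_rot"]; T=np.eye(4); T[:3,:3]=R.from_quat([q[1],q[2],q[3],q[0]]).as_matrix(); T[:3,3]=o["eef_pos"]; return T
def cam(n,o=None):
    c=imaging.calibration(n); E=c["extrinsics"] if n!="wrist" else pose(o)@c["mount"]
    return c["intrinsics"],c["k1"],E
def p2w(C,px,z):
    K,k,E=C; px=np.atleast_2d(px).astype(float)
    d=(px-K[:2,2])/K[0,0]; s=d.copy()
    for _ in range(20): s=d/(1+k*(s**2).sum(1,keepdims=True))
    r=np.c_[s,np.ones(len(s))]@E[:3,:3].T; t=(z-E[2,3])/r[:,2]
    return E[:3,3]+r*t[:,None]
def w2p(C,P):
    K,k,E=C; c=(np.atleast_2d(P)-E[:3,3])@E[:3,:3]; s=c[:,:2]/c[:,2:]
    return s*(1+k*(s**2).sum(1,keepdims=True))*K[0,0]+K[:2,2]
E
python3 - <<'E'
from h import *
im=cv2.imread("pics/top0.png")
a=cv2.resize(im[200:260,155:245],None,fx=6,fy=6,interpolation=cv2.INTER_CUBIC)[:, :400+140]
b=cv2.resize(im[180:262,345:437],None,fx=6,fy=6,interpolation=cv2.INTER_CUBIC)
a=cv2.resize(im[195:262,160:240],(400,335),interpolation=cv2.INTER_CUBIC)
b=cv2.resize(im[185:260,350:430],(400,375),interpolation=cv2.INTER_CUBIC)
out=np.zeros((375,800,3),np.uint8); out[:335,:400]=a; out[:,400:]=b
cv2.imwrite("pics/c1.png",out)
C=cam("top")
print(p2w(C,[[168,215],[233,215],[168,246],[233,244]],.02),p2w(C,[[199,212],[199,246]],.05),p2w(C,[[286,158]],.02))
E
```

```text
[[0.52290858 0.30946844 0.02      ]
 [0.52207594 0.14581451 0.02      ]
 [0.44483872 0.30644631 0.02      ]
 [0.44922468 0.14478864 0.02      ]] [[0.52483584 0.22607896 0.05      ]
 [0.44140977 0.22382908 0.05      ]] [[0.66919929 0.01222977 0.02      ]]
```

View pics/c1.png

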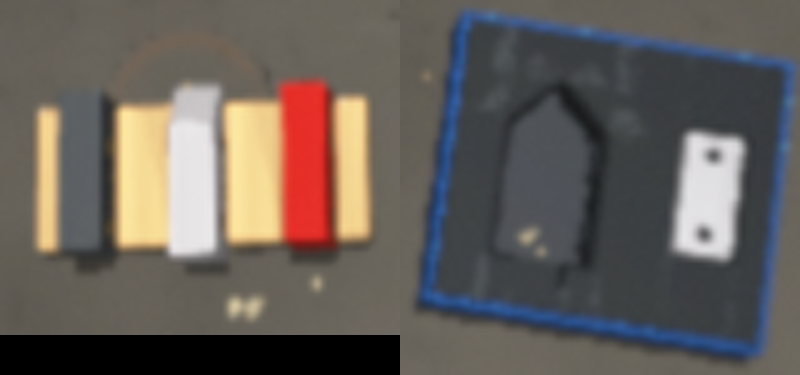

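```bash
python3 - <<'E'
from h import *
C=cam("top"); np.set_printoptions(precision=4,suppress=True)
r=lambda a:np.array(a)/5.+[160-.4,195-.4]
t=lambda a:(np.array(a)-[400,0])/5.+[350-.4,185-.4]
c=p2w(C,r([[37,250],[370,240],[367,97],[37,108]]),.02); print("rack",c.mean(0),np.degrees(np.arctan2(*(c[0]-c[1]+c[3]-c[2])[:2])))
print("gauge",p2w(C,r([[193,255],[196,120]]),.05))
c=p2w(C,t([[463,12],[793,62],[757,355],[422,298]]),.03); print("tray",c,c.mean(0))
for e in(c[0]-c[3],c[1]-c[2],c[0]-c[1],c[3]-c[2]): print(np.linalg.norm(e),np.degrees(np.arctan2(e[1],e[0])))
print("cutout tip, sides top",p2w(C,t([[558,80],[510,122],[606,135],[495,258],[590,268]]),.03))
o=bot.get_obs();T=pose(o);print(T)
for tgt,yaw in(((.484,.224,.15),1.5),):
    d=T[:3,:3].T@(np.array(tgt)-T[:3,3]); print(d)
E
```

```text
rack [0.4864 0.2275 0.02  ] -1.574293173078676
gauge [[0.4424 0.2258 0.05  ]
 [0.5085 0.2261 0.05  ]]
tray [[ 0.5897 -0.178   0.03  ]
 [ 0.5633 -0.3418  0.03  ]
 [ 0.4175 -0.3155  0.03  ]
 [ 0.4463 -0.1529  0.03  ]] [ 0.5042 -0.247   0.03  ]
0.14564741319795751 -9.91709071887434
0.1481560198213174 -10.219623644393284
0.16588483493091277 80.82002461347061
0.16508923833589764 79.95363753903294
cutout tip, sides top [[ 0.5548 -0.2241  0.03  ]
 [ 0.5336 -0.1994  0.03  ]
 [ 0.5268 -0.2467  0.03  ]
 [ 0.4658 -0.1894  0.03  ]
 [ 0.4606 -0.2358  0.03  ]]
[[-0.9638  0.2665 -0.0003  0.1798]
 [ 0.2665  0.9638 -0.0016  0.6501]
 [-0.0001 -0.0016 -1.      0.2304]
 [ 0.      0.      0.      1.    ]]
[-0.4068 -0.3295  0.081 ]
```

move_arm([
  [[-0.0404,-0.0328,0.008,0,0,0,0.042],[-0.0404,-0.0328,0.008,0,0,0,0.042],[-0.0404,-0.0328,0.008,0,0,0,0.042],[-0.0404,-0.0328,0.008,0,0,0,0.042],[-0.0404,-0.0328,0.008,0,0,0,0.042],[-0.0404,-0.0328,0.008,0,0,0,0.042],[-0.0404,-0.0328,0.008,0,0,0,0.042],[-0.0404,-0.0328,0.008,0,0,0,0.042],[-0.0404,-0.0328,0.008,0,0,0,0.042],[-0.0404,-0.0328,0.008,0,0,0,0.042],[0,0,0,0,0,-8.5,0.042],[0,0,0,0,0,-8.5,0.042],[0,0,0,0,0,0,0.042]],
])

```text
t: 1.72
eef_pos: [0.4817, 0.2265, 0.151]
tool_rot: [-0.0, -0.013, 1.0, -0.0]
contact_force: [-0.6, 0.1, -0.3]
gripper_width: 0.491
grasp_force: 0.0
```

```bash
cat >> h.py <<'E'
def snap(name):
    o=bot.get_obs(); im=imaging.read_camera("wrist")[:,:,::-1].copy(); cv2.imwrite(f"pics/{name}.png",im)
    np.set_printoptions(precision=4,suppress=True); T=pose(o)
    print(o["t"],T[:3,3],"yaw",np.degrees(np.arctan2(-T[0,1],T[1,1])),"F",o["contact_force"]); return im,cam("wrist",o),T
def aim(T,p): return T[:3,:3].T@(np.array(p)-T[:3,3])
E
python3 -c "
from h import *
snap('w1')"
```

```text
1.725 [0.4817 0.2265 0.151 ] yaw 1.446169185661927 F [-0.6291  0.0537 -0.3122]
```

View pics/w1.png

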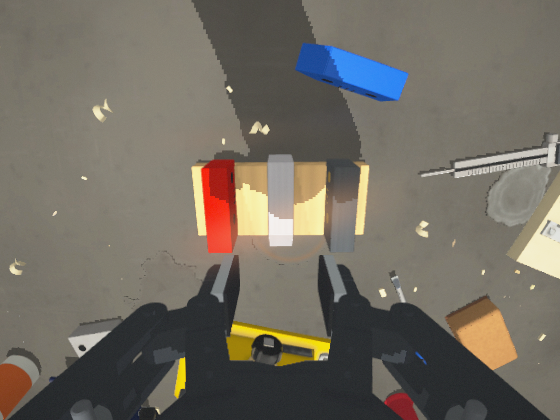

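The wrist view shows the gauge's top edge between columns 268 and 294, from row 156 at the blunt end to row 208 at the start of the point. The red plate is at about (220,205) and the dark plate at about (342,205).

```bash
python3 - <<'E'
from h import *
o=bot.get_obs();C=cam("wrist",o);T=pose(o);np.set_printoptions(precision=4,suppress=True)
print(p2w(C,[[280.5,155.5],[281.5,208]],.05),p2w(C,[281,246],.028))
print(p2w(C,[[219,162],[220,250],[342,162],[342,250]],.05))
E
```

```text
[[0.4373 0.2262 0.05  ]
 [0.4822 0.2283 0.05  ]] [[0.5289 0.2292 0.028 ]]
[[0.4437 0.1761 0.05  ]
 [0.5236 0.1738 0.05  ]
 [0.4413 0.2767 0.05  ]
 [0.5209 0.284  0.05  ]]
```

move_arm([
  [[0.002,0.001,0.04,0,0,0,0.042],[0,0,0.04,0,0,0,0.042],[0,0,0.03,0,0,0,0.042],[0,0,0.014,0,0,0,0.042],[0,0,0,0,0,0,0.042],[0,0,0,0,0,0,0.01],[0,0,0,0,0,0,0.01],[0,0,0,0,0,0,0.01],[0,0,0,0,0,0,0.01]],
], squeeze=50)

```text
t: 2.9
eef_pos: [0.4808, 0.2283, 0.0286]
tool_rot: [0.001, -0.013, 1.0, 0.001]
contact_force: [-0.6, -0.1, 6.6]
gripper_width: 0.244
grasp_force: 50.1
```

move_arm([
  [[0,0,-0.015,0,0,0,0.01],[0,0,-0.025,0,0,0,0.01],[0,0,-0.03,0,0,0,0.01],[-0.005,-0.042,0,0,0,0,0.01],[-0.005,-0.042,0,0,0,0,0.01],[-0.005,-0.042,0,0,0,0,0.01],[-0.005,-0.042,0,0,0,0,0.01],[0,0,0,0,0,5.5,0.01],[0,0,0,0,0,5.5,0.01],[0,0,0.03,0,0,0,0.01],[0,0,0.03,0,0,0,0.01],[0,0,0,0,0,0,0.01]],
])

```text
t: 4.4
eef_pos: [0.5026, 0.06, 0.0364]
tool_rot: [-0.002, 0.082, 0.997, -0.001]
contact_force: [-1.0, 0.5, -0.2]
gripper_width: 0.243
grasp_force: 49.2
```

```bash
python3 -c "
from h import *
snap('w2')"
```

```text
4.4 [0.5026 0.06   0.0364] yaw -9.460034487672829 F [-1.0227  0.4782 -0.223 ]
```

View pics/w2.png

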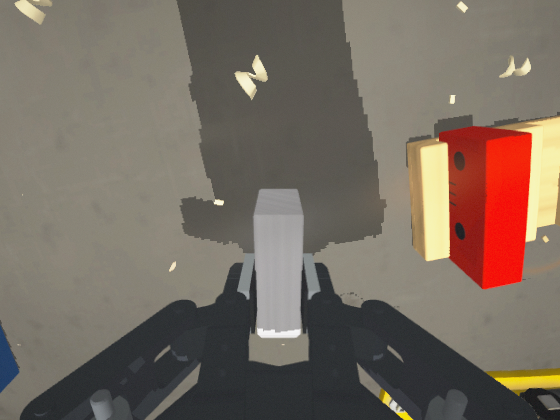

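The gauge is held level between the pads: its top edge runs from about (279,190) to (279,335) and it is clear of the rack.

move_arm([
  [[0,0,0.007,0,0,0,0.01],[0,0,0.004,0,0,0,0.01],[0,0,0.002,0,0,0,0.01],[0,0,0,0,0,0,0.01]],
])

```text
t: 4.95
eef_pos: [0.5044, 0.0603, 0.0244]
tool_rot: [-0.0, 0.082, 0.997, 0.0]
contact_force: [0.4, -0.0, -1.7]
gripper_width: 0.243
grasp_force: 49.2
```

move_arm([
  [[0,0,0.0015,0,0,0,0.01],[0,0,0.001,0,0,0,0.01],[0,0,0,0,0,0,0.01]],
])

```text
t: 5.32
eef_pos: [0.5045, 0.0604, 0.0226]
tool_rot: [0.0, 0.083, 0.997, 0.0]
contact_force: [-3.0, 0.1, 9.7]
gripper_width: 0.245
grasp_force: 50.7
```

move_arm([
  [[0,0,0,0,0,0,0.042],[0,0,0,0,0,0,0.042],[0,0,-0.02,0,0,0,0.042],[0,0,-0.04,0,0,0,0.03],[0.003,0.04,0,0,0,0,0],[0,0,0,0,0,0,0],[0,0,0.025,0,0,0,0],[0,0,0.022,0,0,0,0],[0,0,0,0,0,0,0]],
])

```text
t: 6.45
eef_pos: [0.5064, 0.0993, 0.0333]
tool_rot: [-0.002, 0.083, 0.997, -0.001]
contact_force: [-0.5, -1.4, -0.1]
gripper_width: 0.0
grasp_force: 0.0
```

```bash
python3 -c "
from h import *
snap('w3')"
```

```text
6.45 [0.5064 0.0993 0.0333] yaw -9.481360326418843 F [-0.5032 -1.3757 -0.0956]
```

View pics/w3.png

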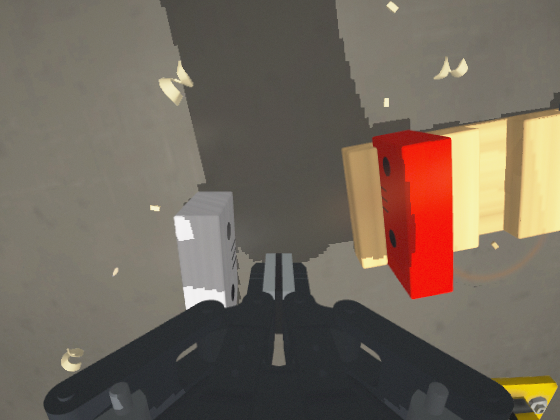

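The gauge stands released at about (207,250), left of the shut fingers, with the rack to the right. Next I push it over.

move_arm([
  [[0,-0.008,-0.003,0,0,0,0],[0,-0.006,0,0,0,0,0],[0,-0.006,0,0,0,0,0],[0,-0.006,0,0,0,0,0],[0,-0.006,0,0,0,0,0],[0,-0.006,0,0,0,0,0],[0,-0.006,0,0,0,0,0],[0,-0.006,0,0,0,0,0],[0,-0.006,0,0,0,0,0],[0,0,0,0,0,0,0],[0,0,0,0,0,0,0]],
])

```text
t: 7.88
eef_pos: [0.4984, 0.045, 0.0374]
tool_rot: [-0.0, 0.082, 0.997, -0.0]
contact_force: [-0.0, 0.5, 0.0]
gripper_width: 0.003
grasp_force: 0.0
```

Next I lift, move above the expected spot and look.

move_arm([
  [[0,0,-0.05,0,0,0,0.06],[0,-0.018,-0.05,0,0,0,0.065],[0,0,0,0,0,0,0.065],[0,0,0,0,0,0,0.065]],
])

```text
t: 8.38
eef_pos: [0.4954, 0.0276, 0.1374]
tool_rot: [-0.0, 0.082, 0.997, 0.0]
contact_force: [-0.7, -0.5, -0.6]
gripper_width: 0.764
grasp_force: 0.0
```

```bash
python3 -c "
from h import *
snap('w4')"
```

```text
8.375 [0.4954 0.0276 0.1374] yaw -9.438206800091741 F [-0.7053 -0.5035 -0.6064]
```

View pics/w4.png

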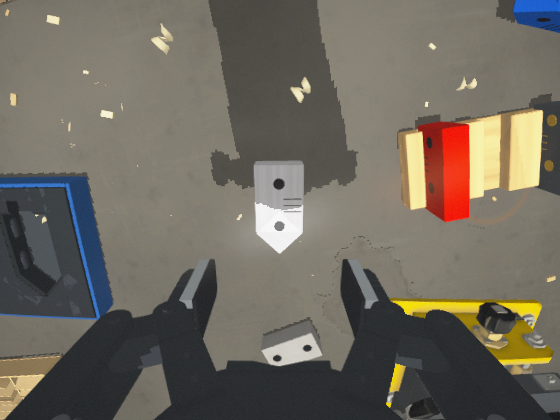

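The gauge lies flat and is lined up with the tool: tip at (279,254), blunt-end corners at (255,161) and (303,161), shoulders near row 232.

```bash
python3 - <<'E'
from h import *
o=bot.get_obs();C=cam("wrist",o);T=pose(o);np.set_printoptions(precision=4,suppress=True)
im=cv2.imread("pics/w4.png"); g=cv2.cvtColor(im,cv2.COLOR_BGR2GRAY)
m=(g[150:262,240:320]>100).astype(np.uint8); m=cv2.morphologyEx(m,cv2.MORPH_CLOSE,np.ones((9,9)))
n,l,s,_=cv2.connectedComponentsWithStats(m); k=1+s[1:,4].argmax(); print(s[k])
ys,xs=np.where(l==k)
for r in(5,20,60,70):
    if 1: 
        c=xs[ys==r+s[k][1]]; print(r+s[k][1]+150,c.min()+240,c.max()+240)
P=p2w(C,[[279,254],[255,161],[303,161]],.022);print(P)
b=(P[1]+P[2])/2; a=P[0]-b; L=np.linalg.norm(a); print("len",L,"yaw",np.degrees(np.arctan2(a[1],a[0])))
org=P[0]-a/L*.043; org2=b+a/L*.043; print(org,org2,aim(T,(org+org2)/2))
E
```

```text
[   0   10   80  102 7332]
165 254 303
180 254 303
220 240 319
230 240 319
[[0.546  0.0188 0.022 ]
 [0.4546 0.0129 0.022 ]
 [0.4614 0.0537 0.022 ]]
len 0.08918999968419414 yaw -9.372591012095317
[0.5036 0.0258 0.022 ] [0.5004 0.0263 0.022 ] [-0.0074 -0.0005  0.1148]
```

move_arm([
  [[-0.002,0,0.05,0,0,0,0.06],[0,0,0.045,0,0,0,0.06],[0,0,0.025,0,0,0,0.06],[0,0,0.008,0,0,0,0.06],[0,0,0,0,0,0,0.06],[0,0,0,0,0,0,0.03],[0,0,0,0,0,0,0.03],[0,0,0,0,0,0,0.03],[0,0,0,0,0,0,0.03]],
], squeeze=60)

```text
t: 9.55
eef_pos: [0.4986, 0.0271, 0.0109]
tool_rot: [0.001, 0.082, 0.997, 0.0]
contact_force: [-0.7, -0.2, 7.7]
gripper_width: 0.497
grasp_force: 61.7
```

move_arm([
  [[0,0,-0.02,0,0,0,0.03],[0,0,-0.05,0,0,0,0.03],[0,0,-0.05,0,0,0.4,0.03],[-0.0085,-0.0485,0,0,0,0,0.03],[-0.0085,-0.0485,0,0,0,0,0.03],[-0.0085,-0.0485,0,0,0,0,0.03],[0,0,0,0,0,0,0.03],[0,0,0,0,0,0,0.03]],
])

```text
t: 10.55
eef_pos: [0.4979, -0.1204, 0.1299]
tool_rot: [0.0, 0.086, 0.996, 0.0]
contact_force: [-0.4, 0.3, -1.3]
gripper_width: 0.493
grasp_force: 61.5
```

```bash
python3 -c "
from h import *
snap('w5')"
```

```text
10.55 [ 0.4979 -0.1204  0.1299] yaw -9.877333859887072 F [-0.3742  0.3081 -1.3299]
```

View pics/w5.png

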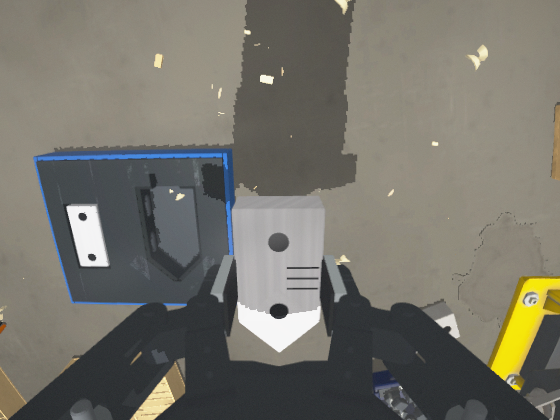

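The held plate's tip is at (279,352) and its blunt end is at row 197. The cutout is visible on the left at about (172,230). I'll enlarge that.

```bash
python3 - <<'E'
from h import *
im=cv2.imread("pics/w5.png")[165:295,125:225]
im=cv2.resize(im,None,fx=4.5,fy=4.5,interpolation=cv2.INTER_CUBIC).astype(float)
cv2.imwrite("pics/c2.png",np.clip((im-15)*2.2,0,255).astype(np.uint8))
E
```

```text
(no output)
```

View pics/c2.png

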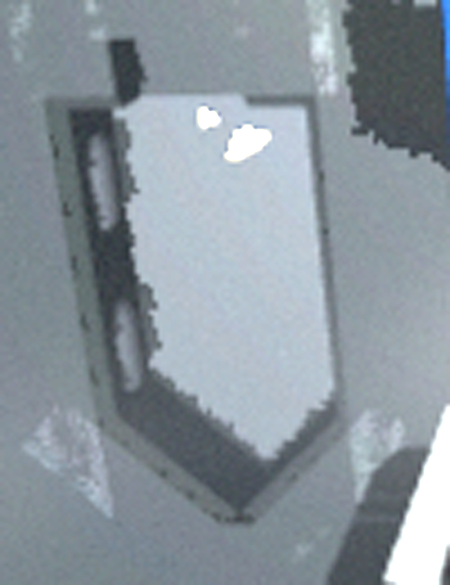

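The mouth corners in the crop are: blunt end at (47,100) and (318,95), shoulders at (100,425) and (340,415), tip at (238,520). Two ribs are visible on the left side.

```bash
python3 - <<'E'
from h import *
from scipy.optimize import least_squares
np.set_printoptions(precision=4,suppress=True)
o=bot.get_obs();C=cam("wrist",o);T=pose(o)
px=np.array([[47,100],[318,95],[100,425],[340,415],[238,520]])/4.5+[125-.4,165-.4]
P=p2w(C,px,.03)[:,:2]; print(P, np.linalg.norm(P[0]-P[1]),np.linalg.norm(P[2]-P[3]))
def model(d,c=1):
    w=.022+d; # offset outline: shoulders & tip
    s=.021+d*(2**.5-1); return np.array([[-.043-d,-w],[-.043-d,w],[s,-w],[s,w],[.043+d*2**.5,0]])
def f(v):
    c,s=np.cos(v[2]),np.sin(v[2]); return (model(v[3])@np.array([[c,s],[-s,c]])+v[:2]-P).ravel()
r=least_squares(f,[.507,-.217,-.17,.004],x_scale=[.01,.01,.1,.003]); print("pocket",r.x,np.degrees(r.x[2]),r.fun*1e3)
zt=T[2,3]-.0109+.022
G=p2w(C,[[279,352],[233,197],[324,197]],zt); b=(G[1]+G[2])/2;a=G[0]-b;L=np.linalg.norm(a)
print("len",L,np.linalg.norm(G[1]-G[2]),"yaw",np.degrees(np.arctan2(a[1],a[0])))
org=b+a/2; print("origin rel TCP (tool)",aim(T,org)); 
tcp=org.copy(); d=np.r_[r.x[:2],T[2,3]]-np.r_[org[:2],T[2,3]]; print("shift",T[:3,:3].T@d)
E
```

```text
[[ 0.459  -0.237 ]
 [ 0.4671 -0.1858]
 [ 0.5266 -0.2484]
 [ 0.5324 -0.1987]
 [ 0.5528 -0.2264]] 0.05178416864500305 0.0500052473542426
pocket [ 0.5076 -0.2193 -0.1622  0.0028] -9.292533576990204 [-0.5608  0.6749 -0.5911 -1.5733 -1.1111  1.0708  1.1126  0.3098  1.1504
 -0.4822]
len 0.09108257118381143 0.04171805283388042 yaw -9.599514460931939
origin rel TCP (tool) [-0.0029 -0.0006 -0.0111]
shift [-0.0236 -0.0958 -0.0001]
```

move_arm([
  [[-0.007,-0.032,0,0,0,0,0.03],[-0.007,-0.032,0,0,0,0,0.03],[-0.007,-0.032,0,0,0,0,0.03],[0,0,0.04,0,0,0,0.03],[0,0,0.03,0,0,0,0.03],[0,0,0.015,0,0,0,0.03],[0,0,0,0,0,0,0.03],[0,0,0,0,0,0,0.03]],
])

```text
t: 11.6
eef_pos: [0.5032, -0.2188, 0.0458]
tool_rot: [0.001, 0.086, 0.996, -0.0]
contact_force: [0.8, -0.2, 0.1]
gripper_width: 0.492
grasp_force: 61.5
```

```bash
python3 -c "
from h import *
im,C,T=snap('w6')
print(aim(T,(.5076,-.2193,T[2,3])))
t=imaging.read_camera('top')[:,:,::-1]
a=im[120:420,100:460]; b=cv2.resize(t[185:260,350:430],(320,300),interpolation=cv2.INTER_CUBIC)
cv2.imwrite('pics/c3.png',np.hstack([a,b]))"
```

```text
11.6 [ 0.5032 -0.2188  0.0458] yaw -9.818757944269144 F [ 0.797  -0.242   0.0713]
[-0.0044  0.0003  0.    ]
```

move_arm([
  [[0.0008,0.0008,0.003,0,0,0,0.03],[0,0,0.003,0,0,0,0.03],[0,0,0.002,0,0,0,0.03],[0,0,0.002,0,0,0,0.03],[0,0,0,0,0,0,0.03]],
])

```text
t: 12.32
eef_pos: [0.502, -0.2181, 0.0347]
tool_rot: [0.0, 0.086, 0.996, -0.0]
contact_force: [1.7, -0.3, -1.5]
gripper_width: 0.496
grasp_force: 61.5
```

move_arm([
  [[0,0,0.0015,0,0,0,0.03],[0,0,0.0015,0,0,0,0.03],[0,0,0.0015,0,0,0,0.03],[0,0,0,0,0,0,0.03]],
])

```text
t: 12.82
eef_pos: [0.502, -0.2182, 0.0305]
tool_rot: [0.0, 0.086, 0.996, -0.0]
contact_force: [2.3, -0.3, 1.7]
gripper_width: 0.491
grasp_force: 61.8
```

move_arm([
  [[0,0,0.001,0,0,0,0.03],[0,0,0.001,0,0,0,0.03],[0,0,0,0,0,0,0.03]],
])

```text
t: 13.2
eef_pos: [0.5021, -0.2181, 0.0284]
tool_rot: [0.0, 0.086, 0.996, -0.0]
contact_force: [2.8, 0.2, 3.8]
gripper_width: 0.489
grasp_force: 63.4
```

move_arm([
  [[0,0,0,0,0,0,0.062],[0,0,0,0,0,0,0.062],[0,0,-0.02,0,0,0,0.062],[0,0,-0.03,0,0,0,0.04],[0.004,0,0,0,0,0,0],[0,0,0,0,0,0,0],[0,0,0,0,0,0,0],[0,0,0,0,0,0,0]],
])

```text
t: 14.2
eef_pos: [0.4972, -0.2172, 0.0776]
tool_rot: [-0.001, 0.086, 0.996, 0.0]
contact_force: [0.9, -0.1, -0.5]
gripper_width: 0.001
grasp_force: 0.0
```

```bash
python3 -c "
from h import *
im,C,T=snap('w7')
t=imaging.read_camera('top')[:,:,::-1]
a=im[120:420,100:460]
cv2.imwrite('pics/c4.png',a)"
```

```text
14.2 [ 0.4972 -0.2172  0.0776] yaw -9.857047243539668 F [ 0.9204 -0.1118 -0.5228]
```

move_arm([
  [[0,0,0.025,0,0,0,0],[0,0,0.009,0,0,0,0],[0,0,0.003,0,0,0,0],[0,0,0.002,0,0,0,0],[0,0,0,0,0,0,0]],
])

```text
t: 14.92
eef_pos: [0.4979, -0.2174, 0.0397]
tool_rot: [0.0, 0.086, 0.996, -0.0]
contact_force: [0.2, -0.5, 1.4]
gripper_width: -0.002
grasp_force: 0.0
```

move_arm([
  [[0,0,0.0015,0,0,0,0],[0,0,0.0015,0,0,0,0],[0,0,0.0015,0,0,0,0],[0,0,0,0,0,0,0]],
])

```text
t: 15.42
eef_pos: [0.4976, -0.2173, 0.0347]
tool_rot: [-0.0, 0.086, 0.996, 0.0]
contact_force: [0.6, -0.6, -0.2]
gripper_width: 0.002
grasp_force: 0.2
```

move_arm([
  [[0,0,0.0015,0,0,0,0],[0,0,0.0015,0,0,0,0],[0,0,0.0015,0,0,0,0],[0,0,0,0,0,0,0]],
])

```text
t: 15.92
eef_pos: [0.4976, -0.2173, 0.0302]
tool_rot: [-0.0, 0.086, 0.996, 0.0]
contact_force: [0.1, 0.1, 0.7]
gripper_width: 0.002
grasp_force: 0.1
```

move_arm([
  [[0,0,0.0015,0,0,0,0],[0,0,0,0,0,0,0]],
])

```text
t: 16.18
eef_pos: [0.4976, -0.2174, 0.0301]
tool_rot: [0.0, 0.086, 0.996, 0.0]
contact_force: [-4.8, 2.6, 16.8]
gripper_width: 0.002
grasp_force: 8.5
```

move_arm([
  [[0,0,0.0008,0,0,0,0],[0,0,-0.006,0,0,0,0],[-0.02,0,0,0,0,0,0],[0,0,0.004,0,0,0,0],[0,0,0.001,0,0,0,0],[0,0,0,0,0,0,0]],
])

```text
t: 16.92
eef_pos: [0.5188, -0.2208, 0.0301]
tool_rot: [0.002, 0.086, 0.996, -0.0]
contact_force: [2.0, 0.7, 11.2]
gripper_width: -0.003
grasp_force: 5.3
```

move_arm([
  [[0,0,-0.006,0,0,0,0],[0.02,0,0,0,0,0,0],[0.022,0,0,0,0,0,0],[0,0,0.005,0,0,0,0],[0,0,0.001,0,0,0,0],[0,0,0,0,0,0,0]],
])

```text
t: 17.68
eef_pos: [0.4729, -0.2133, 0.03]
tool_rot: [-0.003, 0.087, 0.996, 0.001]
contact_force: [-14.4, 2.9, 31.2]
gripper_width: 0.004
grasp_force: 15.4
```

The plate's top measures 30 mm at the front, middle and back. I'll back off and check.

move_arm([
  [[0,0,-0.02,0,0,0,0],[0,0,-0.05,0,0,0,0],[-0.02,0.04,-0.04,0,0,0,0],[0,0.04,0,0,0,0,0],[0,0,0,0,0,0,0],[0,0,0,0,0,0,0]],
])

```text
t: 18.42
eef_pos: [0.5091, -0.1386, 0.1385]
tool_rot: [-0.0, 0.086, 0.996, -0.0]
contact_force: [-0.8, -0.1, -0.3]
gripper_width: 0.003
grasp_force: 0.0
```

```bash
python3 -c "
from h import *
im,C,T=snap('w8')
a=cv2.resize(im[130:330,20:320],(600,400),interpolation=cv2.INTER_CUBIC)
t=imaging.read_camera('top')[:,:,::-1]; b=cv2.resize(t[140:265,160:300],(200,178))
c=np.zeros((400,800,3),np.uint8); c[:,:600]=a; c[:178,600:]=b
b=cv2.resize(t[185:260,350:430],(200,188)); c[200:388,600:]=b
cv2.imwrite('pics/c5.png',c)"
```

```text
18.425 [ 0.5091 -0.1386  0.1385] yaw -9.859404057448865 F [-0.8168 -0.1045 -0.3121]
```

View pics/c5.png

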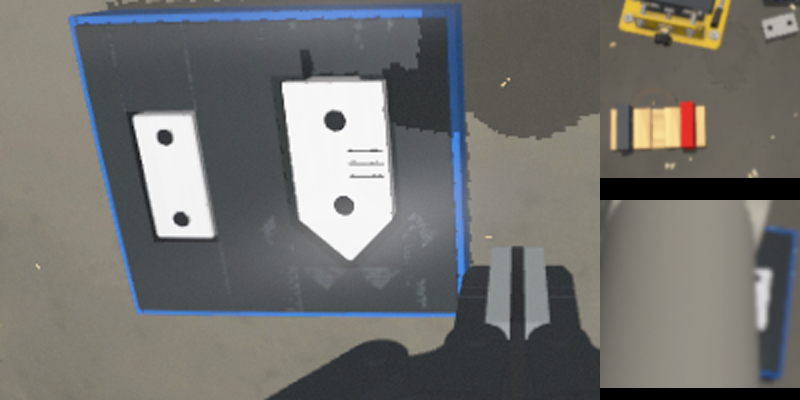

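The gauge sits flush in the cutout, centred at about crop (340,165) with its tip at (350,260). The dark and red plates still stand in the rack, and the steel block hasn't moved.

```bash
python3 -c "
from station import bot
print(bot.hand_in())"
```

```text
the job is handed in; nothing more can be done
None
```

I handed the job in at about 18.5 s: the gauge was laid flat, released, re-gripped by its long sides and pressed home. Its top touched level with the foam (30 mm) at front, middle and back, and the last pictures show the other two plates still in the rack and the steel block where it was.

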